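# Pin the sprung drive arm of a seedling turntable at its middle mark

## Task

Take the slim locking pin out of its rack and check the turntable's sprung drive arm: push the arm gently out through its whole travel to the end stop once, then ease it back and lock it at the middle one of the three long marks by seating the slim pin fully home in the middle one of the three holes, so that the arm leans on the pin. Do not force the stand (keep well under 50 N), leave the stout pin in the rack and the other things on the bench where they are, and let go of the pin at the end.

Things in the scene. Friction and masses are not known exactly. Their poses are not given: they have to be found in the camera images.
- stand: Seedling turntable, fixed to the bench: grey base 300 x 280 x 10 mm; z up, -x = scale side. Origin on the bench, 160 mm from the scale-side edge. Stand frame, mm: pivot (90, -20); disc radius 54 with a clear cup of soil, top 94 above the bench, centred (39, 73); white box 70 x 75, top 92, at (95, -95). Light-duty: over 50 N on the stand, its arm or its hole plate is forcing it.
- tension_arm (a joint): Sprung steel arm turning about the vertical pivot. Rad: 0 = at rest, growing = pushed out, tip going to the stand's -y; 0.72 = end stop. At value v the bar points from the pivot to (-cos(v-0.36), -sin(v-0.36)) in the stand's x, y. Spring back: at 170 mm radius 3 N at rest, 5 N at the middle mark, 7 N at the end, damped. Leaning on a pin in the first, middle, last hole: 0.17, 0.37, 0.57, each +-0.1.
- pivot (a point): The arm's pivot axis, level with the hole plate's top (34 mm above the bench). Hub: radius 22 mm, 45 mm high. Hole plate: aluminium, 75 mm wide, 24 mm thick, clamped on the base, a scale with a long line at each hole. Its three alike holes (14 mm wide, 24 mm deep, 1 mm chamfer) are 170 mm from this axis, 34 mm apart. It is clamped up to 13 mm either way along the arc, not measured: see or feel.
- push_point (a point): On the arm's centre line 170 mm from the pivot, 12 mm above the hole plate's top, moving with the arm. The bar is 16 mm wide, from 4 to 20 mm above the plate, and ends 185 mm from the pivot; a rubber idler wheel on top (30 mm wide, to 29 mm above the plate) is 80 mm from the pivot. Push the side facing the stand's +y, 8 mm from here; it rubs on what slides along it (several N).
- lock_pin: Slim locking pin: steel stem 12 mm wide, 54 mm long, foot chamfered (1 mm in 3 mm height); above it a black round grip 18 mm wide, 42 mm long; 96 mm in all, about 70 g. Origin: centre of the foot, z towards the grip. Stands loosely in one of the rack's holes, foot 10 mm above the bench. Fully home in the hole plate its foot is also 10 mm above the bench. The arm's pushed side leans on its stem.
- lock_pin_foot (a point): The centre of the slim pin's foot face.
- rack: Wooden rack 160 x 60 x 40 mm fixed to the bench, origin at the centre of its underside; two holes of 18 mm, 30 mm deep, at 50 mm either way along its x from the centre. The two pins stand in them, either way round.
- stout_pin: The stout pin, not to be used: stem 16 mm, grip 26 mm in diameter and 26 mm long, 80 mm long. Origin at its foot. Leave it in the rack.
- seed_jar: Jar 60 mm wide, 75 mm high, a bystander. Origin: centre of its underside.
- plant_cup: Clear plastic cup 80 mm wide, 75 mm high, a bystander. Origin: centre of its underside.
- spoon: Spoon lying on the bench, a bystander.
- trowel: Small flat planting tool lying on the bench, a bystander.
- water_bottle: Clear bottle 66 mm wide, 190 mm high, a bystander. Origin: centre of its underside.
- saucer: Clay saucer 110 mm wide, 20 mm high, a bystander.
Things that resemble listed ones, but are neither listed nor needed, are in the scene too. What is shaped like the lock_pin but brown or pink is not meant.

How it is judged:
By the outcome, as a careful person would: the job done as asked, in the order asked, and still so for the second after the job is handed in, with the robot touching nothing.
It also fails if it takes over 72 s, if anything falls off the work surface, if the arm or the gripper's body presses on something with over 40 N, if the wrist force passes 120 N, or if a joint passes its speed limit or range.

## Robot

A 6-joint arm with a two-finger parallel gripper is mounted at the origin on the work surface. World frame = base frame: x ahead of the robot, y to its left, z up, the work surface at z = 0. Lengths are in mm, angles in rad, forces in N, time in s.
With the tool pointing down it reaches from about 300 to 850 mm from the base axis. Payload 5.4 kg.
Tool frame: the origin (TCP) lies between the finger pads; the fingertips stand 17 mm ahead of it and the grasp point (between the pads) lies 2 mm behind it; z points along the fingers, y is the line along which they close (so a half turn about z gives the same grasp; the last joint's range is limited). The gripper opens to 85 mm and grips with 20 to 120 N. Pads are 22 mm wide; open, the fingers measure 114 mm over their backs; the gripper's body (76 mm by 85 mm) begins 54 mm behind the grasp point. The pads swing forward as they close: fully open they stand 13 mm farther back than shut.
Start: joints at [-1.342, 0.158, 1.597, -0, 1.386, -0.21], TCP at [244.266, -520.519, 209.699] pointing down, gripper open.
Joint ranges: [-2.91, 2.91], [-0.94, 2.29], [0.18, 2.7], [-1.29, 4.43], [0.17, 2.64], [-3, 3]. Speed limits (rad/s): [2.57, 2.57, 3.14, 3.14, 3.14, 3.14].

## Interface

Orientations are given as [roll, pitch, yaw] about the fixed x, y, z axes, in that order (R = Rz(yaw) Ry(pitch) Rx(roll)).
In Python, from plant import bot gives the robot as it stands. The module is installed in compiled form; this text tells all that it offers.
- The arm moves only by the tool arm_command, never from a script. Its argument "rows" is a list of rows, each an object with "linear": the shift along the tool's x, y, z in mm, a list of three; "dr": the turn, a rotation vector about the tool's x, y, z in rad, a list of three; "gripper": the opening, from 0 (shut) to 1 (fully open). In form: [{"linear": [tx, ty, tz], "dr": [ax, ay, az], "gripper": gripper}, ...]. A call has 1 to 8 rows; each row is the pose to reach, as a shift and turn from the pose commanded when the call began, along the tool's axes at that moment; what a row does not reach only later rows make up. A row lasts 1/12 s, in which the tool goes at most 41.7 mm and 7.16 degrees, less where a joint would pass 70% of its speed; a pose out of reach is approached as far as the arm can. A call with a gripper value outside its range is refused whole. The fingers move at their own pace and stop on an object; "grip_force" is the grip in N (left out, the last holds). Time passes only in rows, so rows that repeat a pose let the fingers close. It gives the time, the measured TCP pose, the force, the opening and the grip force at its end, in the units of the state.
- bot.get_obs(): the state, without advancing time (a new reading comes with each control period).
- bot.read_camera(name): name is "scene" or "top" or "wrist"; returns (picture, depth): 384x512x3 uint8, red, green, blue; 384x512 float32, mm along the optical axis (not along the pixel's ray), 0 where there is no reading.
- bot.camera_info(name): a dict with "mtx" (3x3 intrinsics, pixels), "rvec" (rotation vector, rad) and "tvec" (3), from world to camera coordinates, as OpenCV has them. Camera axes: x right, y down, z forward; pixel columns grow to the right and rows downward; lengths in mm; the calibration is good to about 2 mm. A picture is of the moment at which its call begins: read the wrist's pose just before it. camera_info takes no time and is no camera call; for the wrist camera it gives the pose at the moment of the call.
- bot.finish_job(): hands the job in; it is judged then, once.
Trained networks look in the newest picture that a camera, given by its name, has taken for a name from the list of things; names that differ only in an ending like _2 or _b are one class to them, and where a whole thing is asked for, a point or a joint stands for the part that bears it (a point fixed in the world has none). Each returns a list of dicts, best first, with "p" (0 to 1); they miss things now and then, are a little off and sometimes report something else, mostly with a low value. They report only what shows in the picture. A call takes as long as a camera call. They do not tell look-alikes from the thing itself.
- bot.spot_in(camera, name): "position" ([x, y, z] in mm, in world coordinates, good to about 4 mm: the middle of the surface that is visible of it).
The state is a dict: "t": time; "joints": joint angles; "qvel": joint speeds; "effort": joint torques, N m; "tcp_pos": TCP position; "orientation": TCP orientation; "ft_force": force on the tool from outside, world axes, zero at the start; "wrist_torque": the same for the moment, N m; "width": opening from 0.0 (shut) to 1.0 (fully open); "gripper_force": force on a finger pad.
Only numpy, scipy, OpenCV 4.12 (cv2) and the standard library are available. Lean on these libraries where they do the work, as an engineer would, in place of code of your own. Each camera call takes 0.05 s, during which the arm holds its last target. There are 200 camera calls.

## Working session

There is one attempt and no reset: what is moved stays moved. The work goes in short steps, Python scripts to look and compute and a tool call to move; the robot and the scene stay as the last step left them, time stands still between calls to the robot, and variables do not carry over. Pictures are saved under pics/ and viewed, at most 10 in all, crops included, and the job is handed in when it is done.

Besides the shell and the picture viewer there is one more tool, called as a command line: name --argument value ..., lists and objects as JSON in quotes. arm_command: Moves the arm, as the interface text tells. Its arguments: {"type":"object","properties":{"rows":{"type":"array"},"grip_force":{"type":"number"}},"required":["rows"]}

```bash
mkdir -p pics; cat > h.py <<'E'
import numpy as np, cv2
from plant import bot
def cam(n):
    i=bot.camera_info(n); R,_=cv2.Rodrigues(np.array(i["rvec"],float)); return np.array(i["mtx"],float),R,np.array(i["tvec"],float).ravel()
def px2w(n,u,v,d,c=None):
    K,R,t=c or cam(n); p=np.linalg.inv(K)@np.array([u,v,1.])*d; return R.T@(p-t)
def w2px(n,P,c=None):
    K,R,t=c or cam(n); q=K@(R@np.array(P,float)+t); return q[:2]/q[2]
def plane(n,u,v,z,c=None):
    K,R,t=c or cam(n); r=R.T@np.linalg.inv(K)@np.array([u,v,1.]); o=-R.T@t; return o+r*(z-o[2])/r[2]
def cloud(n,depth,c=None):
    K,R,t=c or cam(n); v,u=np.indices(depth.shape); 
    P=np.stack([(u-K[0,2])/K[0,0]*depth,(v-K[1,2])/K[1,1]*depth,depth],-1); return (P-t)@R
E
python3 - <<'E'
from h import *
for n in("scene","top"):
    im,d=bot.read_camera(n); np.savez(n+".npz",im=im,d=d)
    cv2.imwrite(f"pics/{n}1.png",cv2.resize(im[:,:,::-1],(800,600),interpolation=cv2.INTER_CUBIC))
    K,R,t=cam(n); print(n,(-R.T@t).round(),K[0,0])
for n in("lock_pin","stout_pin","rack","stand","tension_arm","seed_jar","water_bottle","plant_cup","saucer"):
    for c in("top","scene"):
        for r in bot.spot_in(c,n)[:3]: print(n,c,round(r["p"],2),np.round(r["position"]),w2px(c,r["position"]).round())
print(bot.get_obs())
E
```

```text
scene [1076.  334.  800.] 396.7869634539763
top [ 424.   12. 1196.] 449.25801197777736
lock_pin top 0.53 [ 696. -273.   84.] [359. 151.]
lock_pin top 0.4 [ 677. -196.   87.] [329. 158.]
lock_pin scene 0.68 [ 688. -196.   70.] [155. 194.]
lock_pin scene 0.56 [ 632. -270.   84.] [146. 164.]
lock_pin scene 0.53 [ 704. -279.   70.] [125. 185.]
stout_pin top 0.54 [ 526. -264.   91.] [359. 217.]
stout_pin scene 0.66 [ 532. -269.   77.] [172. 143.]
rack top 0.91 [ 574. -263.   39.] [353. 200.]
rack scene 0.91 [ 590. -258.   40.] [164. 167.]
stand top 0.86 [621.  72.   5.] [225. 186.]
tension_arm top 0.62 [666.  90.  58.] [217. 165.]
tension_arm scene 0.85 [688.  90.  55.] [257. 250.]
seed_jar top 0.86 [ 759. -192.   77.] [326. 128.]
seed_jar scene 0.56 [ 783. -180.   57.] [134. 228.]
water_bottle top 0.78 [ 641. -375.  127.] [406. 168.]
water_bottle scene 0.96 [ 666. -363.  103.] [107. 154.]
plant_cup top 0.95 [481. 400.  35.] [ 96. 239.]
plant_cup scene 0.57 [459. 390.  43.] [423. 237.]
saucer top 0.66 [661. 408.  13.] [ 99. 172.]
saucer scene 0.89 [656. 408.  14.] [399. 319.]
{'t': 1.0, 'joints': array([-1.34209169e+00,  1.58378783e-01,  1.59697464e+00,  2.41962024e-05,
        1.38618107e+00, -2.10108230e-01]), 'qvel': array([-0.00042481,  0.00211434,  0.00035142, -0.00052341,  0.00260459,
        0.00168035]), 'effort': array([-5.72778663e-04, -3.96027589e+01, -3.31707430e+01, -4.56912358e-04,
        5.68221221e-04,  3.00168040e-05]), 'tcp_pos': array([ 244.28228163, -520.5348105 ,  209.72379527]), 'orientation': array([ 3.14153081e+00, -1.11315731e-05,  4.38808424e-01]), 'ft_force': array([ 0.25678679, -0.54995227, -0.23398013]), 'wrist_torque': array([ 0.02236216, -0.04130242,  0.01638663]), 'gripper_force': 0.0, 'width': 0.9997940575555057}
```

View pics/top1.png

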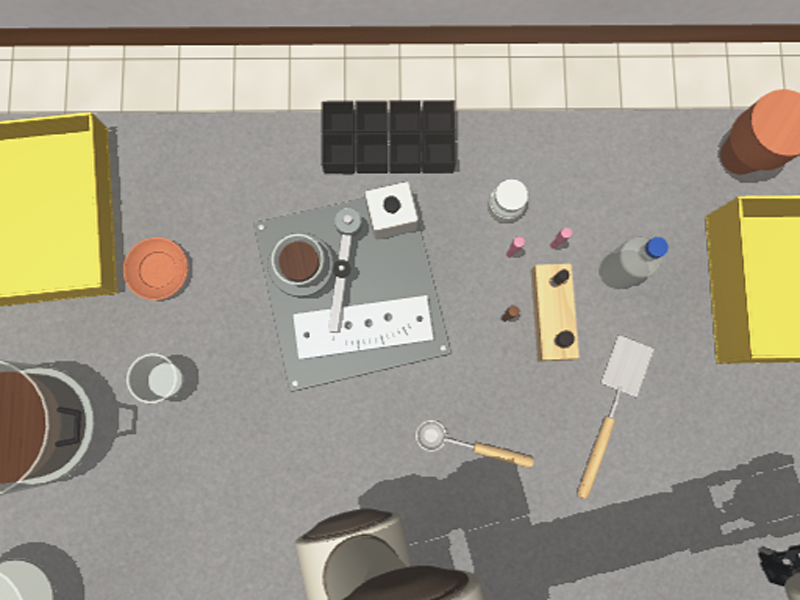

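View pics/scene1.png

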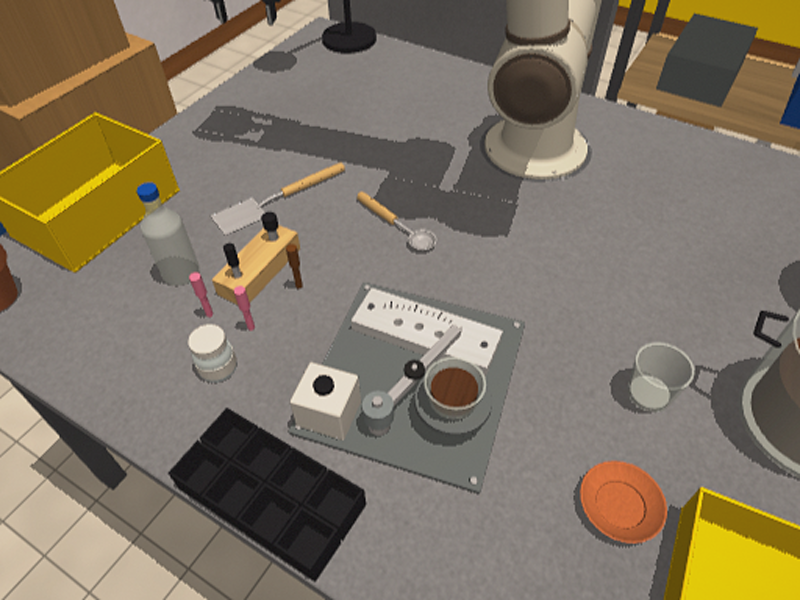

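The top view shows two black-gripped pins in the rack, at about (561,277) and (565,339), with pink and brown decoys beside it. The far pin at (561,277) looks slim and tall, and the near one is stout. Next I'll measure their heights and the stand pose, and make the crop.

```bash
python3 - <<'E'
from h import *
for n in("top","scene"):
    z=np.load(n+".npz"); im,d=z["im"],z["d"]; P=cloud(n,d); g=im.max(-1)
    for c in((632,-270),(528,-266)):
        m=(abs(P[...,0]-c[0])<35)&(abs(P[...,1]-c[1])<35)&(P[...,2]>55)&(P[...,2]<130)&(d>0)
        Q=P[m]; zt=np.percentile(Q[:,2],97); T=Q[Q[:,2]>zt-5]
        print(n,c,m.sum(),"top z",zt.round(1),"top ctr",T.mean(0).round(1),"ext",np.ptp(T,0).round(1),"all",Q.min(0).round(),Q.max(0).round())
z=np.load("top.npz"); im,d=z["im"],z["d"]; P=cloud("top",d)
# rack top rectangle
m=(abs(P[...,0]-578)<110)&(abs(P[...,1]+266)<70)&(abs(P[...,2]-40)<5)
print("rack",cv2.minAreaRect(P[m][:,:2].astype(np.float32)))
# base via z
m=(abs(P[...,0]-600)<230)&(abs(P[...,1]-70)<220)&(P[...,2]>6)&(P[...,2]<60)&(d>0)
cc=cv2.connectedComponentsWithStats(m.astype(np.uint8)); k=1+np.argmax(cc[2][1:,4]); mm=cc[1]==k
print("base",mm.sum(),cv2.minAreaRect(P[mm][:,:2].astype(np.float32)),cv2.boxPoints(cv2.minAreaRect(P[mm][:,:2].astype(np.float32))).round())
# hole plate top
m=(abs(P[...,0]-540)<80)&(abs(P[...,1]-60)<120)&(abs(P[...,2]-34)<4)&(d>0)
cc=cv2.connectedComponentsWithStats(m.astype(np.uint8)); k=1+np.argmax(cc[2][1:,4]); mm=cc[1]==k
print("plate",mm.sum(),cv2.minAreaRect(P[mm][:,:2].astype(np.float32)),np.median(P[mm][:,2]))
for uv in((348,325),(368,322.5),(388,317),(347,221)): print(uv,plane("top",uv[0]*.64,uv[1]*.64,34 if uv[1]>300 else 79).round(1))
s=np.load("scene.npz")["im"][100:230,70:220,::-1]; t=im[130:250,280:400,::-1]
cv2.imwrite("pics/crop1.png",np.hstack([cv2.resize(s,(440,380),interpolation=3),cv2.resize(t,(360,380),interpolation=3)]))
E
```

```text
top (632, -270) 71 top z 107.9 top ctr [ 628.8 -267.7  105.7] ext [15.2 15.9  7. ] all [ 619. -276.   56.] [ 636. -260.  110.]
top (528, -266) 104 top z 92.7 top ctr [ 527.  -271.7   90.1] ext [24.8 24.6  5.7] all [ 516. -284.   64.] [ 541. -259.   93.]
scene (632, -270) 116 top z 106.6 top ctr [ 629.4 -266.7  105. ] ext [15.7 17.4  6.2] all [ 621. -277.   55.] [ 638. -257.  108.]
scene (528, -266) 120 top z 91.2 top ctr [ 530.  -270.2   89.2] ext [23.7 26.5  5.4] all [ 517. -284.   55.] [ 543. -258.   92.]
rack ((594.6957397460938, -266.03680419921875), (200.20523071289062, 91.4173812866211), 14.650151252746582)
base 9003 ((627.5823974609375, 73.91837310791016), (299.8221740722656, 280.4393005371094), 12.68758773803711) [[451. 178.]
 [512. -96.]
 [805. -30.]
 [743. 244.]]
plate 2071 ((556.15380859375, 53.366851806640625), (75.4931869506836, 224.94357299804688), 7.6361308097839355) 33.28357105152309
(348, 325) [558.4  76.6  34. ]
(368, 322.5) [562.2  43.3  34. ]
(388, 317) [571.1   9.9  34. ]
(347, 221) [724.2  75.3  79. ]
```

View pics/crop1.png

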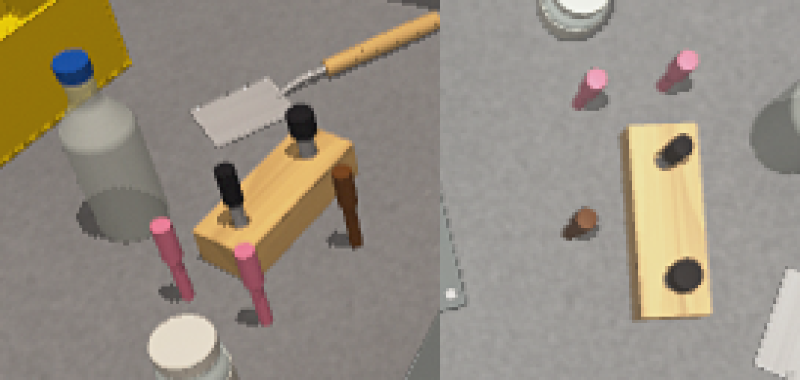

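The crop confirms it. The pin at crop-left (230,195), which is top-view (561,277), has a thin grip and its top is at z≈106, so it is the slim pin (10+96). The other, (300,125) in the crop, has a wide grip and its top at z≈91, so it is the stout pin. The pink and brown ones are decoys. The slim pin is at (629,-267). Moving above it.

arm_command --rows '[{"linear": [57, -8, 5], "dr": [0, 0, 0.03], "gripper": 0.6}, {"linear": [95, -14, 10], "dr": [0, 0, 0.06], "gripper": 0.6}, {"linear": [130, -19, 15], "dr": [0, 0, 0.1], "gripper": 0.6}, {"linear": [170, -24, 20], "dr": [0, 0, 0.14], "gripper": 0.6}, {"linear": [210, -30, 25], "dr": [0, 0, 0.18], "gripper": 0.6}, {"linear": [250, -36, 28], "dr": [0, 0, 0.2], "gripper": 0.6}, {"linear": [290, -42, 30], "dr": [0, 0, 0.22], "gripper": 0.6}, {"linear": [320, -46, 30], "dr": [0, 0, 0.239], "gripper": 0.6}]'

```text
t: 1.67
tcp_pos: [516.3, -340.4, 179.1]
orientation: [-3.14, 0.0, 0.2]
ft_force: [0.3, -0.3, 0.2]
width: 0.602
gripper_force: 0.0
```

arm_command --rows '[{"linear": [35, -14, 5], "dr": [0, 0, 0], "gripper": 0.6}, {"linear": [70, -28, 10], "dr": [0, 0, 0], "gripper": 0.6}, {"linear": [100, -40, 15], "dr": [0, 0, 0], "gripper": 0.6}, {"linear": [120, -48, 20], "dr": [0, 0, 0], "gripper": 0.6}, {"linear": [127.4, -51.7, 20], "dr": [0, 0, 0], "gripper": 0.6}, {"linear": [127.4, -51.7, 20], "dr": [0, 0, 0], "gripper": 0.6}, {"linear": [127.4, -51.7, 20], "dr": [0, 0, 0], "gripper": 0.6}]'

```text
t: 2.25
tcp_pos: [628.6, -267.4, 159.9]
orientation: [3.141, 0.001, 0.2]
ft_force: [0.4, 0.4, 0.4]
width: 0.6
gripper_force: 0.0
```

```bash
python3 - <<'E'
from h import *
o=bot.get_obs(); c=cam("wrist"); im,d=bot.read_camera("wrist"); np.savez("w1.npz",im=im,d=d)
print(o["tcp_pos"],o["orientation"],o["ft_force"],(-c[1].T@c[2]).round(1))
P=cloud("wrist",d,c)
m=(abs(P[...,0]-629)<30)&(abs(P[...,1]+267)<30)&(P[...,2]>98)&(P[...,2]<114)&(d>0)
if m.any():
    Q=P[m]; print(m.sum(),Q.min(0).round(1),Q.max(0).round(1),Q.mean(0).round(1), cv2.minEnclosingCircle(Q[:,:2].astype(np.float32)))
for r in bot.spot_in("wrist","lock_pin"): print(r)
cv2.imwrite("pics/w1.png",im[:,:,::-1])
E
```

```text
[ 628.60815991 -267.44267611  159.8672958 ] [3.14114029e+00 5.42489717e-04 2.00048052e-01] [0.43488165 0.43937538 0.38766488] [ 709.2 -251.3  323.1]
397 [ 617.6 -278.4   98.1] [ 635.6 -261.2  107. ] [ 627.9 -269.5  104.6] ((626.5621337890625, -269.8487243652344), 9.204086303710938)
{'position': [576.3, -191.9, 85.0], 'p': 0.75}
{'position': [700.3, -276.2, 93.7], 'p': 0.74}
{'position': [629.5, -272.7, 102.4], 'p': 0.64}
{'position': [687.4, -204.4, 92.9], 'p': 0.57}
{'position': [590.4, -271.2, 37.9], 'p': 0.31}
```

View pics/w1.png

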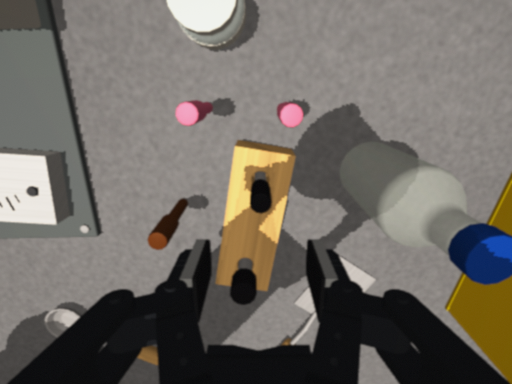

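The wrist view shows the slim pin at (260,195), the stout pin at (243,285), and the pink decoys at (187,113) and (290,115). The network and depth agree on (627-629, -268…-270), top z≈107. Descending and gripping.

arm_command --rows '[{"linear": [-0.8, 0.9, 30], "dr": [0, 0, 0], "gripper": 0.6}, {"linear": [-0.8, 0.9, 50], "dr": [0, 0, 0], "gripper": 0.6}, {"linear": [-0.8, 0.9, 65], "dr": [0, 0, 0], "gripper": 0.6}, {"linear": [-0.8, 0.9, 75], "dr": [0, 0, 0], "gripper": 0.6}, {"linear": [-0.8, 0.9, 75], "dr": [0, 0, 0], "gripper": 0.4}, {"linear": [-0.8, 0.9, 75], "dr": [0, 0, 0], "gripper": 0.1}, {"linear": [-0.8, 0.9, 75], "dr": [0, 0, 0], "gripper": 0.1}, {"linear": [-0.8, 0.9, 75], "dr": [0, 0, 0], "gripper": 0.1}]' --grip_force 60

```text
t: 3.02
tcp_pos: [629.3, -268.9, 86.7]
orientation: [3.139, -0.002, 0.2]
ft_force: [0.2, -0.1, -0.7]
width: 0.102
gripper_force: 0.0
```

arm_command --rows '[{"linear": [0, 0, 0], "dr": [0, 0, 0], "gripper": 0.1}, {"linear": [0, 0, 0], "dr": [0, 0, 0], "gripper": 0.1}, {"linear": [0, 0, 0], "dr": [0, 0, 0], "gripper": 0.1}]'

```text
t: 3.27
tcp_pos: [628.7, -268.1, 85.3]
orientation: [3.141, -0.001, 0.2]
ft_force: [0.0, -0.3, 0.7]
width: 0.102
gripper_force: 0.0
```

The fingers reached 0.102 with no force, so they closed on nothing. Checking the picture.

```bash
python3 - <<'E'
from h import *
o=bot.get_obs(); c=cam("wrist"); im,d=bot.read_camera("wrist"); im2,d2=bot.read_camera("scene")
print(o["tcp_pos"],o["width"])
for z in(70,85): print(z,w2px("wrist",(*o["tcp_pos"][:2],z),c))
print("s",w2px("scene",o["tcp_pos"]))
u,v=w2px("scene",o["tcp_pos"]).astype(int)
s=cv2.resize(im2[max(v-60,0):v+60,max(u-60,0):u+60,::-1],(390,384),interpolation=3)
cv2.imwrite("pics/w2.png",np.hstack([cv2.resize(im[:,120:400,::-1],(400,384)),s]))
E
```

```text
[ 628.70632469 -268.13432495   85.26854888] 0.10236489168837914
70 [258.07323879 221.44262369]
85 [258.06362342 231.66128313]
s [147.41962434 163.21608487]
```

View pics/w2.png

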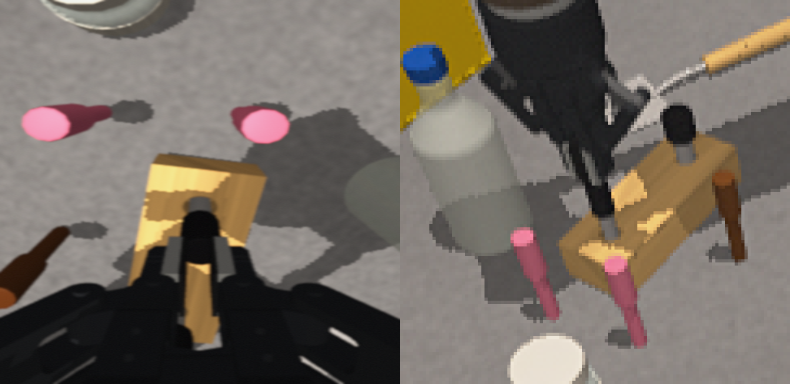

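The pin's grip is at (200,230) between the fingertips, and the gap looks about grip-wide. The width scale may not be linear, so I'll close further.

arm_command --rows '[{"linear": [0, 0, 0], "dr": [0, 0, 0], "gripper": 0.0}, {"linear": [0, 0, 0], "dr": [0, 0, 0], "gripper": 0.0}, {"linear": [0, 0, 0], "dr": [0, 0, 0], "gripper": 0.0}, {"linear": [0, 0, 0], "dr": [0, 0, 0], "gripper": 0.0}]' --grip_force 60

```text
t: 3.7
tcp_pos: [628.4, -268.0, 84.6]
orientation: [-3.141, 0.0, 0.2]
ft_force: [-0.3, -0.6, -0.7]
width: 0.001
gripper_force: 0.0
```

```bash
python3 - <<'E'
from h import *
c=cam("wrist"); im,d=bot.read_camera("wrist"); np.savez("w3.npz",im=im,d=d); P=cloud("wrist",d,c)
m=(im.max(-1)<60)&(P[...,2]>98)&(P[...,2]<112)&(abs(P[...,0]-632)<40)&(abs(P[...,1]+268)<20)&(d>0)
v,u=np.where(m); Q=P[m]; print(len(Q),Q.mean(0).round(1),Q.min(0).round(1),Q.max(0).round(1))
for U,V in((260,205),(260,215),(260,225),(260,235),(260,245),(240,262),(278,262),(260,270)): print(U,V,d[V,U].round(),P[V,U].round(1),im[V,U])
cv2.imwrite("pics/w3.png",cv2.resize(im[150:330,160:360,::-1],(800,600)))
E
```

```text
109 [ 634.8 -269.4  102. ] [ 631.7 -276.3   98. ] [ 639.5 -262.7  111.7]
260 205 214.0 [ 632.3 -268.6   49. ] [83 79 76]
260 215 189.0 [ 635.1 -267.9   73.9] [12 11 12]
260 225 175.0 [ 635.1 -267.8   88.9] [11  9 11]
260 235 163.0 [ 635.2 -267.7  101.8] [12 10 12]
260 245 145.0 [ 638.6 -266.9  119.3] [20 19 18]
240 262 138.0 [ 633.  -258.5  128.3] [18 17 20]
278 262 138.0 [ 636.2 -276.   127.9] [17 18 20]
260 270 126.0 [ 638.  -267.   139.7] [15 14 14]
```

View pics/w3.png

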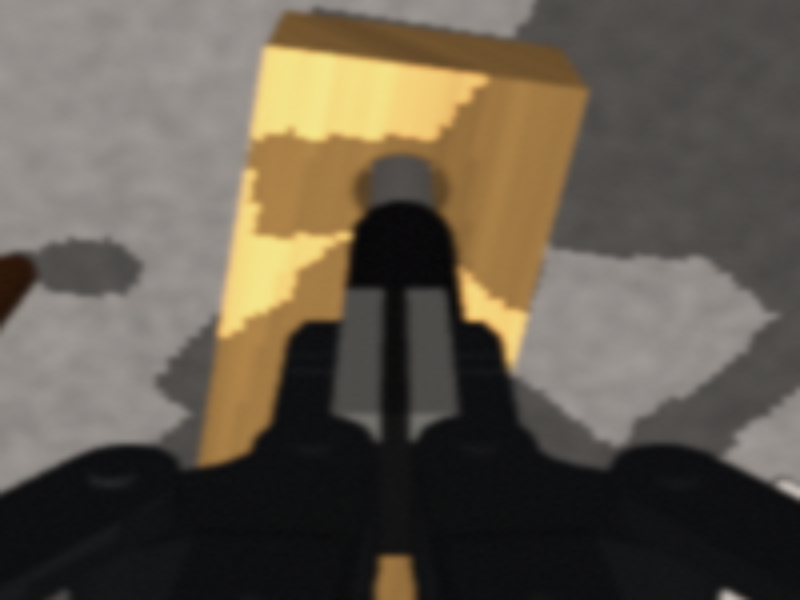

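```bash
python3 - <<'E'
from h import *
z=np.load("w3.npz"); d=z["d"]; c=cam("wrist"); P=cloud("wrist",d,c); o=bot.get_obs(); print(o["tcp_pos"],o["width"],(-c[1].T@c[2]).round(1),c[1][2].round(3))
for U,V in((251,234),(251,238),(251,242),(251,250),(251,260),(250,268),(270,240),(270,250),(270,262),(240,255),(259,240),(259,250)): print(U,V,d[V,U].round(),P[V,U].round(1),z["im"][V,U])
for n in("scene","top"):
    im,d=bot.read_camera(n);P=cloud(n,d)
    m=(abs(P[...,0]-629)<14)&(abs(P[...,1]+268)<14)&(P[...,2]>45)&(d>0); Q=P[m]
    for a in range(45,160,8):
        q=Q[(Q[:,2]>=a)&(Q[:,2]<a+8)]
        if len(q): print(n,a,len(q),q.mean(0).round(0),np.ptp(q,0).round())
    if n=="scene":
        u,v=w2px(n,(629,-268,80)).astype(int); cv2.imwrite("pics/s3.png",cv2.resize(im[v-45:v+45,u-45:u+45,::-1],(600,600),interpolation=0))
E
```

```text
[ 628.3939272  -267.97639992   84.66229887] -0.0016214080617353484 [ 708.9 -251.9  247.9] [-0.317 -0.064 -0.946]
251 234 168.0 [ 632.2 -263.1   96.6] [11  9  9]
251 238 153.0 [ 637.3 -262.5  111.2] [77 75 73]
251 242 149.0 [ 637.4 -262.6  115.6] [79 77 74]
251 250 141.0 [ 637.4 -262.8  123.5] [78 76 74]
251 260 133.0 [ 637.4 -263.   132.2] [79 77 74]
250 268 126.0 [ 637.8 -262.6  139.3] [77 75 73]
270 240 151.0 [ 639.2 -272.1  113.3] [73 71 69]
270 250 142.0 [ 638.7 -271.8  122.6] [76 75 72]
270 262 132.0 [ 638.8 -271.4  133.3] [78 77 74]
240 255 144.0 [ 632.7 -258.2  121.8] [16 17 18]
259 240 150.0 [ 638.6 -266.5  114.2] [11 12 11]
259 250 142.0 [ 637.9 -266.6  122.9] [12 12 12]
scene 45 11 [ 630. -265.   49.] [10.  7.  7.]
scene 53 9 [ 631. -264.   57.] [9. 9. 5.]
scene 61 10 [ 632. -263.   66.] [11. 10.  7.]
scene 69 13 [ 633. -262.   73.] [14. 11.  4.]
scene 77 18 [ 632. -262.   81.] [12. 12.  7.]
scene 85 16 [ 633. -262.   89.] [16. 12.  7.]
scene 93 19 [ 632. -262.   97.] [14. 10.  8.]
scene 101 10 [ 632. -262.  104.] [12. 11.  7.]
scene 109 19 [ 636. -261.  114.] [18. 21.  7.]
scene 117 20 [ 636. -262.  121.] [21. 23.  7.]
scene 125 23 [ 636. -264.  128.] [21. 27.  8.]
scene 133 20 [ 638. -264.  136.] [ 8. 23.  6.]
scene 141 12 [ 639. -265.  144.] [ 8. 20.  7.]
scene 149 25 [ 639. -265.  153.] [20. 23.  8.]
scene 157 25 [ 634. -263.  161.] [25. 25.  8.]
```

View pics/s3.png

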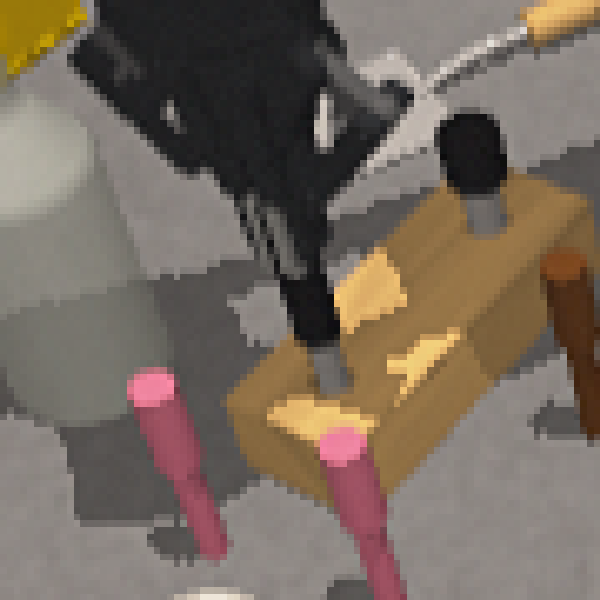

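Both cameras put the closed fingertips at z≈109 while the TCP reads 85. So the real fingertips are about 24 mm above the reported TCP, where the text says 17 mm below, and the fingers closed just above the pin. The xy is right. I'll open and go 41 mm lower, watching the force.

arm_command --rows '[{"linear": [0, 0, 0], "dr": [0, 0, 0], "gripper": 0.6}, {"linear": [0, 0, 0], "dr": [0, 0, 0], "gripper": 0.6}, {"linear": [0, 0, 0], "dr": [0, 0, 0], "gripper": 0.6}, {"linear": [0, 0, 0], "dr": [0, 0, 0], "gripper": 0.6}, {"linear": [-1, 0, 10], "dr": [0, 0, 0], "gripper": 0.6}, {"linear": [-1, 0, 20], "dr": [0, 0, 0], "gripper": 0.6}, {"linear": [-1, 0, 20], "dr": [0, 0, 0], "gripper": 0.6}]'

```text
t: 4.43
tcp_pos: [625.4, -267.0, 61.0]
orientation: [-3.138, 0.004, 0.2]
ft_force: [-1.0, 0.4, -1.4]
width: 0.6
gripper_force: 0.0
```

arm_command --rows '[{"linear": [0, 0, 10], "dr": [0, 0, 0], "gripper": 0.6}, {"linear": [0, 0, 18], "dr": [0, 0, 0], "gripper": 0.6}, {"linear": [0, 0, 21], "dr": [0, 0, 0], "gripper": 0.6}, {"linear": [0, 0, 21], "dr": [0, 0, 0], "gripper": 0.4}, {"linear": [0, 0, 21], "dr": [0, 0, 0], "gripper": 0.2}, {"linear": [0, 0, 21], "dr": [0, 0, 0], "gripper": 0.05}, {"linear": [0, 0, 21], "dr": [0, 0, 0], "gripper": 0.05}, {"linear": [0, 0, 21], "dr": [0, 0, 0], "gripper": 0.05}]' --grip_force 60

```text
t: 5.1
tcp_pos: [627.7, -268.4, 44.2]
orientation: [3.141, -0.001, 0.2]
ft_force: [-0.6, -0.5, -0.5]
width: 0.198
gripper_force: 58.5
```

Gripped: width 0.198 and 58 N, which suits an 18 mm grip. Lifting.

arm_command --rows '[{"linear": [0, 0, -8], "dr": [0, 0, 0], "gripper": 0.05}, {"linear": [0, 0, -25], "dr": [0, 0, 0], "gripper": 0.05}, {"linear": [0, 0, -45], "dr": [0, 0, 0], "gripper": 0.05}, {"linear": [0, 0, -70], "dr": [0, 0, 0], "gripper": 0.05}, {"linear": [0, 0, -90], "dr": [0, 0, 0], "gripper": 0.05}, {"linear": [0, 0, -105], "dr": [0, 0, 0], "gripper": 0.05}, {"linear": [0, 0, -110], "dr": [0, 0, 0], "gripper": 0.05}, {"linear": [0, 0, -110], "dr": [0, 0, 0], "gripper": 0.05}]'

```text
t: 5.77
tcp_pos: [628.5, -268.9, 156.2]
orientation: [3.139, -0.003, 0.2]
ft_force: [0.5, -0.3, -1.1]
width: 0.199
gripper_force: 58.5
```

```bash
python3 - <<'E'
from h import *
o=bot.get_obs(); T=o["tcp_pos"]; print(T,o["ft_force"],o["width"])
for n in("scene",):
    im,d=bot.read_camera(n); P=cloud(n,d); np.savez("lift.npz",im=im,d=d)
    m=(abs(P[...,0]-T[0])<25)&(abs(P[...,1]-T[1])<25)&(P[...,2]>70)&(P[...,2]<260)&(d>0);Q=P[m]
    for a in range(100,230,8):
        q=Q[(Q[:,2]>=a)&(Q[:,2]<a+8)]
        if len(q): print(n,a,len(q),(q.mean(0)-T).round(1),np.ptp(q,0).round())
# stand: fit pivot hub & holes from top picture
z=np.load("top.npz"); im,d=z["im"],z["d"]
c=cam("top"); g=cv2.cvtColor(im,cv2.COLOR_RGB2GRAY)
# rectify plate z=34: 2px/mm, x 490..640, y -50..150
xs=np.arange(640,480,-.5); ys=np.arange(150,-60,-.5)
K,R,t=c; X,Y=np.meshgrid(xs,ys,indexing="ij"); W=np.stack([X,Y,0*X+34],-1)@R.T+t; q=W@K.T; q=(q/q[...,2:])[...,:2].astype(np.float32)
r=cv2.remap(im,q[...,0],q[...,1],cv2.INTER_CUBIC); cv2.imwrite("pics/rect.png",r[:,:,::-1])
e,_,_=map(np.asarray,(0,0,0))
dark=(cv2.cvtColor(r,cv2.COLOR_RGB2GRAY)<110).astype(np.uint8)
n_,l,s,ce=cv2.connectedComponentsWithStats(dark)
for i in range(1,n_):
    if 150<s[i,4]<1200: print("blob",s[i,4],s[i,2:4],(640-ce[i,1]/2).round(1),(150-ce[i,0]/2).round(1))
E
```

```text
[ 628.46978545 -268.86675546  156.20204767] [ 0.51420399 -0.30955415 -1.14927044] 0.1990165420429902
scene 116 2 [  4.9   3.2 -33.3] [2. 2. 0.]
scene 124 11 [  3.    4.3 -28.2] [8. 7. 7.]
scene 132 15 [  2.9   4.  -20.2] [10. 11.  7.]
scene 140 12 [  3.    4.6 -11.6] [10.  8.  7.]
scene 148 12 [ 3.4  5.  -3.8] [11.  7.  7.]
scene 156 14 [2.8 5.1 3.9] [10.  5.  8.]
scene 164 9 [ 4.2  4.4 11.3] [6. 8. 6.]
scene 172 12 [ 7.1  3.9 21. ] [10. 24.  6.]
scene 180 36 [ 7.6  5.5 28.5] [23. 36.  8.]
scene 188 51 [ 5.4  8.6 35.7] [24. 44.  8.]
scene 196 50 [ 5.5  7.9 43.6] [25. 45.  8.]
scene 204 52 [ 6.9  7.  51.6] [20. 43.  8.]
scene 212 52 [ 6.1  0.3 59.9] [21. 40.  7.]
scene 220 50 [ 7.6 -1.8 68.3] [29. 49.  8.]
scene 228 62 [ 3.6  5.9 74.8] [33. 49.  8.]
blob 1013 [66 33] 632.4 133.7
```

The pin is held upright. Its foot is at TCP−34 mm, on the TCP axis to within 1 mm, so home means TCP z≈44. Moving over the plate to look closely.

arm_command --rows '[{"linear": [1, -20, 0], "dr": [0, 0, 0], "gripper": 0.05}, {"linear": [2, -55, 0], "dr": [0, 0, 0], "gripper": 0.05}, {"linear": [3, -95, 0], "dr": [0, 0, 0], "gripper": 0.05}, {"linear": [4, -135, 0], "dr": [0, 0, 0], "gripper": 0.05}, {"linear": [5, -175, 0], "dr": [0, 0, 0], "gripper": 0.05}, {"linear": [6, -215, 0], "dr": [0, 0, 0], "gripper": 0.05}, {"linear": [7, -250, 0], "dr": [0, 0, 0], "gripper": 0.05}, {"linear": [8, -280, 0], "dr": [0, 0, 0], "gripper": 0.05}]'

```text
t: 6.48
tcp_pos: [577.6, 10.5, 151.8]
orientation: [-3.14, 0.003, 0.201]
ft_force: [0.4, 0.1, -0.7]
width: 0.198
gripper_force: 58.6
```

arm_command --rows '[{"linear": [1, -25, 0], "dr": [0, 0, 0], "gripper": 0.05}, {"linear": [1, -40, 0], "dr": [0, 0, 0], "gripper": 0.05}, {"linear": [1, -48, 0], "dr": [0, 0, 0], "gripper": 0.05}, {"linear": [1, -48, 0], "dr": [0, 0, 0], "gripper": 0.05}, {"linear": [1, -48, 0], "dr": [0, 0, 0], "gripper": 0.05}, {"linear": [1, -48, 0], "dr": [0, 0, 0], "gripper": 0.05}]'

```text
t: 6.98
tcp_pos: [571.2, 54.0, 153.2]
orientation: [3.141, 0.001, 0.199]
ft_force: [0.3, -1.3, -0.2]
width: 0.194
gripper_force: 58.6
```

```bash
python3 - <<'E'
from h import *
o=bot.get_obs(); c=cam("wrist"); im,d=bot.read_camera("wrist"); print(o["t"],o["tcp_pos"],o["orientation"],o["ft_force"])
np.savez("w4.npz",im=im,d=d)
cv2.imwrite("pics/w4.png",cv2.resize(im[:,:,::-1],(800,600),interpolation=cv2.INTER_CUBIC))
for n in("pivot","tension_arm","push_point","lock_pin_foot"):
    for r in bot.spot_in("wrist",n)[:2]: print(n,r["p"],np.round(r["position"],1))
E
```

```text
6.9833 [571.15546008  53.96597555 153.20737184] [3.14135627e+00 7.51331193e-04 1.98750304e-01] [ 0.29325302 -1.26677592 -0.2190598 ]
pivot 0.65 [635.9  73.3  34. ]
tension_arm 0.83 [651.7  87.8  54.1]
push_point 0.6 [649.3  85.7  53.2]
lock_pin_foot 0.7 [ 570.8 -184.2   50.7]
```

View pics/w4.png

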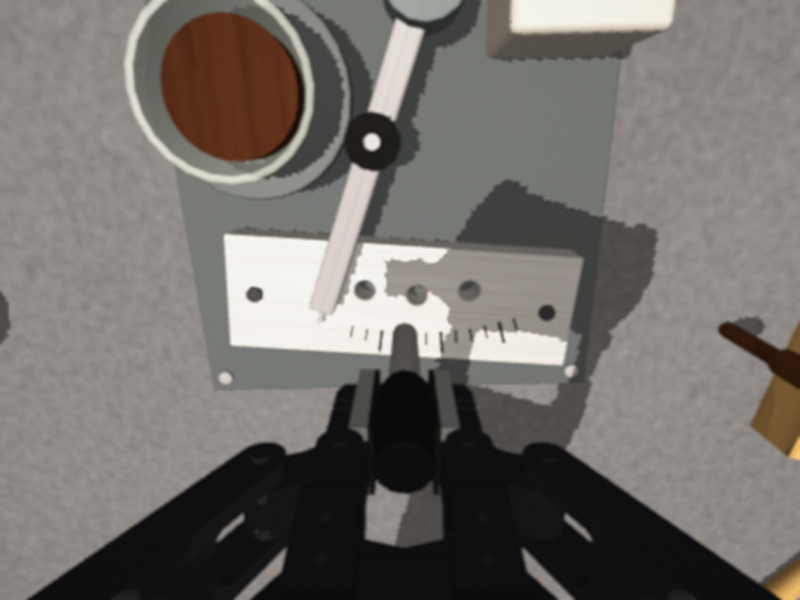

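The view shows the holes at about (365,290), (417,294) and (470,291) in the enlarged picture, with the long marks at (381,340), (441,342) and (502,331). The arm is at rest with its tip at (322,305), and the held pin's foot is at about (404,330). Now measuring the hole positions and the pin-foot offset.

```bash
python3 - <<'E'
from h import *
z=np.load("w4.npz"); im,d=z["im"],z["d"]; c=cam("wrist"); K,R,t=c; P=cloud("wrist",d,c)
def rect(zz,x0,x1,y0,y1,s=4):
    xs=np.arange(x1,x0,-1/s); ys=np.arange(y1,y0,-1/s); X,Y=np.meshgrid(xs,ys,indexing="ij")
    q=(np.stack([X,Y,0*X+zz],-1)@R.T+t)@K.T; q=(q/q[...,2:])[...,:2].astype(np.float32)
    return cv2.remap(im,q[...,0],q[...,1],cv2.INTER_CUBIC)
for u,v in((365,290),(417,294),(470,291)):
    w=plane("wrist",u*.64,v*.64,34,c); g=cv2.cvtColor(rect(34,w[0]-15,w[0]+15,w[1]-15,w[1]+15),cv2.COLOR_RGB2GRAY)
    h=cv2.HoughCircles(cv2.GaussianBlur(g,(0,0),2),cv2.HOUGH_GRADIENT,1,100,param1=60,param2=8,minRadius=25,maxRadius=34)
    if h is not None:
        a=h[0,0]; print("hole hough",np.round([w[0]+15-a[1]/4,w[1]+15-a[0]/4],1),"r",a[2]/4,end=" ")
    print("hand",w.round(1)[:2])
for n,(u,v) in dict(tick1=(381,340),tick2=(441,342),tick3=(502,331),scr1=(255,294),scr2=(546,312)).items(): print(n,plane("wrist",u*.64,v*.64,34,c).round(1)[:2])
# plate and base rects, plate height
m=(abs(P[...,2]-34)<4)&(abs(P[...,0]-550)<90)&(d>0); cc=cv2.connectedComponentsWithStats(m.astype(np.uint8)); k=1+np.argmax(cc[2][1:,4]); mm=cc[1]==k
print("plate z",np.median(P[mm][:,2]),cv2.minAreaRect(P[mm][:,:2].astype(np.float32)))
# bar: top z~54, axis line
m=(abs(P[...,2]-54)<3)&(P[...,0]>540)&(P[...,0]<720)&(abs(P[...,1]-90)<50)&(d>0)&(im.min(-1)>120); Q=P[m]
l=cv2.fitLine(Q[:,:2].astype(np.float32),cv2.DIST_HUBER,0,.01,.01).ravel(); print("bar",m.sum(),l.round(3),"angle",np.arctan2(l[1],l[0]).round(3),Q[:,0].min())
# foot
T=np.array([571.16,53.97,153.2]); print("foot px pred",(w2px("wrist",T-[0,0,34.2],c)/.64).round(1))
g=im[200:260,230:290].max(-1); 
for v in range(196,240,4):
    for U in range(225,295): pass
    row=[(u,d[v,u]) for u in range(225,295) if 0<d[v,u]<240]; 
    if row: us=[a for a,_ in row]; print(v,min(us),max(us),np.median([b for _,b in row]).round(0), P[v,int(np.mean(us))].round(1))
E
```

```text
hole hough [558.5  77.8] r 6.525 hand [558.2  76.9]
hole hough [561.5  43.8] r 6.75 hand [562.1  43.5]
hole hough [570.7  11.2] r 7.325 hand [570.9  10.3]
tick1 [525.6  60.4]
tick2 [532.1  20.7]
tick3 [547.9 -17.3]
scr1 [541.5 146.3]
scr2 [566.6 -42.1]
plate z 33.72120615194615 ((554.3994750976562, 52.28450012207031), (76.00331115722656, 225.7767791748047), 7.501059532165527)
bar 3708 [ 9.93000e-01 -1.17000e-01  6.30562e+02  9.16820e+01] angle -0.117 544.6295274579406
foot px pred [403.9 328.9]
208 254 264 207.0 [575.6  54.5 125.2]
212 251 266 201.0 [575.9  55.3 133.4]
216 251 267 194.0 [575.4  54.5 138.8]
220 251 267 189.0 [575.5  54.5 145.2]
224 250 267 184.0 [576.2  55.3 153. ]
228 250 268 178.0 [575.4  54.5 156.7]
232 250 268 173.0 [651.9  70.3 317. ]
236 231 286 156.0 [575.6  55.2 167.5]
```

The hole fits agree: the middle hole is at (561.7, 43.6), on the 170 mm arc about the pivot at ≈(728.5, 76.5). The predicted foot pixel matches what is seen. Going to the start point on the arm's +y side, then down.

arm_command --rows '[{"linear": [3, -25, 0], "dr": [0, 0, 0], "gripper": 0.05}, {"linear": [5, -50, 0], "dr": [0, 0, 0], "gripper": 0.05}, {"linear": [6.3, -66.3, 0], "dr": [0, 0, 0], "gripper": 0.05}, {"linear": [6.3, -66.3, 15], "dr": [0, 0, 0], "gripper": 0.05}, {"linear": [6.3, -66.3, 35], "dr": [0, 0, 0], "gripper": 0.05}, {"linear": [6.3, -66.3, 55], "dr": [0, 0, 0], "gripper": 0.05}, {"linear": [6.3, -66.3, 70], "dr": [0, 0, 0], "gripper": 0.05}, {"linear": [6.3, -66.3, 75], "dr": [0, 0, 0], "gripper": 0.05}]'

```text
t: 7.9
tcp_pos: [562.2, 121.0, 75.8]
orientation: [-3.141, 0.005, 0.199]
ft_force: [-0.1, -0.2, -0.7]
width: 0.199
gripper_force: 58.7
```

arm_command --rows '[{"linear": [0, 0, 3], "dr": [0, 0, 0], "gripper": 0.05}, {"linear": [0, 0, 6], "dr": [0, 0, 0], "gripper": 0.05}, {"linear": [0, 0, 7], "dr": [0, 0, 0], "gripper": 0.05}, {"linear": [0, 0, 7], "dr": [0, 0, 0], "gripper": 0.05}, {"linear": [0, 0, 7], "dr": [0, 0, 0], "gripper": 0.05}]'

```text
t: 8.32
tcp_pos: [564.9, 121.2, 72.6]
orientation: [3.141, -0.002, 0.2]
ft_force: [0.3, -0.7, -0.8]
width: 0.193
gripper_force: 58.7
```

Pushing the arm out slowly along the arc.

arm_command --rows '[{"linear": [-2, 4, 1.2], "dr": [0, 0, 0], "gripper": 0.05}, {"linear": [-4, 9, 1.2], "dr": [0, 0, 0], "gripper": 0.05}, {"linear": [-6, 14, 1.2], "dr": [0, 0, 0], "gripper": 0.05}, {"linear": [-8, 19, 1.2], "dr": [0, 0, 0], "gripper": 0.05}, {"linear": [-10, 24, 1.2], "dr": [0, 0, 0], "gripper": 0.05}, {"linear": [-12, 30, 1.2], "dr": [0, 0, 0], "gripper": 0.05}, {"linear": [-13.6, 36, 1.2], "dr": [0, 0, 0], "gripper": 0.05}, {"linear": [-14.9, 42.4, 1.2], "dr": [0, 0, 0], "gripper": 0.05}]'

```text
t: 8.98
tcp_pos: [558.7, 76.8, 70.9]
orientation: [-3.141, -0.002, 0.199]
ft_force: [3.7, 5.7, -1.1]
width: 0.191
gripper_force: 58.7
```

arm_command --rows '[{"linear": [-0.8, 5, 0], "dr": [0, 0, 0], "gripper": 0.05}, {"linear": [-1.6, 10, 0], "dr": [0, 0, 0], "gripper": 0.05}, {"linear": [-2.4, 16, 0], "dr": [0, 0, 0], "gripper": 0.05}, {"linear": [-2.8, 22, 0], "dr": [0, 0, 0], "gripper": 0.05}, {"linear": [-3.2, 28, 0], "dr": [0, 0, 0], "gripper": 0.05}, {"linear": [-3.4, 34, 0], "dr": [0, 0, 0], "gripper": 0.05}, {"linear": [-3, 42, 0], "dr": [0, 0, 0], "gripper": 0.05}, {"linear": [-2.5, 50.7, 0], "dr": [0, 0, 0], "gripper": 0.05}]'

```text
t: 9.65
tcp_pos: [565.6, 27.7, 70.7]
orientation: [-3.139, -0.001, 0.199]
ft_force: [1.2, 8.7, 0.9]
width: 0.193
gripper_force: 58.9
```

arm_command --rows '[{"linear": [0.5, 4, 0], "dr": [0, 0, 0], "gripper": 0.05}, {"linear": [1, 8, 0], "dr": [0, 0, 0], "gripper": 0.05}, {"linear": [1.6, 12, 0], "dr": [0, 0, 0], "gripper": 0.05}, {"linear": [2.3, 16, 0], "dr": [0, 0, 0], "gripper": 0.05}, {"linear": [3.2, 20, 0], "dr": [0, 0, 0], "gripper": 0.05}, {"linear": [4.1, 23, 0], "dr": [0, 0, 0], "gripper": 0.05}, {"linear": [4.6, 25, 0], "dr": [0, 0, 0], "gripper": 0.05}]'

```text
t: 10.23
tcp_pos: [574.4, 4.0, 70.4]
orientation: [-3.138, 0.001, 0.199]
ft_force: [-0.2, 6.5, 0.9]
width: 0.192
gripper_force: 58.9
```

arm_command --rows '[{"linear": [0.5, 2, 0], "dr": [0, 0, 0], "gripper": 0.05}, {"linear": [1, 4, 0], "dr": [0, 0, 0], "gripper": 0.05}, {"linear": [1.5, 6, 0], "dr": [0, 0, 0], "gripper": 0.05}, {"linear": [1.8, 7, 0], "dr": [0, 0, 0], "gripper": 0.05}]'

```text
t: 10.57
tcp_pos: [577.3, -2.3, 70.3]
orientation: [-3.138, 0.001, 0.199]
ft_force: [-0.3, 7.6, 1.5]
width: 0.195
gripper_force: 59.0
```

arm_command --rows '[{"linear": [0.4, 1, 0], "dr": [0, 0, 0], "gripper": 0.05}, {"linear": [0.7, 2, 0], "dr": [0, 0, 0], "gripper": 0.05}, {"linear": [0.9, 3, 0], "dr": [0, 0, 0], "gripper": 0.05}, {"linear": [0.9, 3, 0], "dr": [0, 0, 0], "gripper": 0.05}]'

```text
t: 10.9
tcp_pos: [578.6, -5.0, 70.2]
orientation: [-3.138, 0.002, 0.199]
ft_force: [-0.4, 7.5, 1.6]
width: 0.194
gripper_force: 59.0
```

arm_command --rows '[{"linear": [0.3, 1, 0], "dr": [0, 0, 0], "gripper": 0.05}, {"linear": [0.6, 2, 0], "dr": [0, 0, 0], "gripper": 0.05}, {"linear": [0.6, 2, 0], "dr": [0, 0, 0], "gripper": 0.05}]'

```text
t: 11.15
tcp_pos: [579.6, -6.8, 70.2]
orientation: [-3.138, 0.002, 0.199]
ft_force: [-1.1, 8.2, 0.5]
width: 0.194
gripper_force: 59.0
```

arm_command --rows '[{"linear": [0.3, 1, 0], "dr": [0, 0, 0], "gripper": 0.05}, {"linear": [0.6, 2, 0], "dr": [0, 0, 0], "gripper": 0.05}, {"linear": [0.6, 2, 0], "dr": [0, 0, 0], "gripper": 0.05}]'

```text
t: 11.4
tcp_pos: [579.9, -7.5, 70.1]
orientation: [-3.135, 0.003, 0.199]
ft_force: [-2.1, 11.4, 2.7]
width: 0.191
gripper_force: 59.4
```

arm_command --rows '[{"linear": [0.3, 1, 0], "dr": [0, 0, 0], "gripper": 0.05}, {"linear": [0.4, 1.5, 0], "dr": [0, 0, 0], "gripper": 0.05}, {"linear": [0.4, 1.5, 0], "dr": [0, 0, 0], "gripper": 0.05}]'

```text
t: 11.65
tcp_pos: [580.2, -7.8, 70.1]
orientation: [-3.133, 0.004, 0.199]
ft_force: [-4.3, 13.9, 5.3]
width: 0.191
gripper_force: 59.8
```

The force climbed to 14 N with almost no motion, and v≈0.716, so this is the end stop. Easing back toward the middle hole.

arm_command --rows '[{"linear": [0.2, 0.7, 0], "dr": [0, 0, 0], "gripper": 0.05}, {"linear": [0.2, 0.7, 0], "dr": [0, 0, 0], "gripper": 0.05}, {"linear": [-1, -3, 0], "dr": [0, 0, 0], "gripper": 0.05}, {"linear": [-2.5, -8, 0], "dr": [0, 0, 0], "gripper": 0.05}, {"linear": [-3.8, -13, 0], "dr": [0, 0, 0], "gripper": 0.05}, {"linear": [-5, -18, 0], "dr": [0, 0, 0], "gripper": 0.05}, {"linear": [-5.8, -23, 0], "dr": [0, 0, 0], "gripper": 0.05}, {"linear": [-6.5, -28, 0], "dr": [0, 0, 0], "gripper": 0.05}]'

```text
t: 12.32
tcp_pos: [568.8, 15.5, 70.1]
orientation: [-3.139, 0.003, 0.2]
ft_force: [-2.1, 4.3, 0.9]
width: 0.197
gripper_force: 59.2
```

arm_command --rows '[{"linear": [-0.6, -5, 0], "dr": [0, 0, 0], "gripper": 0.05}, {"linear": [-1, -10, 0], "dr": [0, 0, 0], "gripper": 0.05}, {"linear": [-1.4, -15, 0], "dr": [0, 0, 0], "gripper": 0.05}, {"linear": [-1.6, -20, 0], "dr": [0, 0, 0], "gripper": 0.05}, {"linear": [-1.7, -24, 0], "dr": [0, 0, 0], "gripper": 0.05}, {"linear": [-1.7, -25, 0], "dr": [0, 0, 0], "gripper": 0.05}, {"linear": [-1.7, -25, 0], "dr": [0, 0, 0], "gripper": 0.05}, {"linear": [-1.7, -25, 0], "dr": [0, 0, 0], "gripper": 0.05}]'

```text
t: 12.98
tcp_pos: [561.5, 39.5, 69.7]
orientation: [-3.139, 0.005, 0.2]
ft_force: [-3.8, 4.5, 1.9]
width: 0.19
gripper_force: 59.1
```

```bash
python3 - <<'E'
from h import *
o=bot.get_obs(); T=o["tcp_pos"]; c=cam("wrist"); im,d=bot.read_camera("wrist"); P=cloud("wrist",d,c)
print(o["t"],T,o["orientation"],o["ft_force"])
dx,dy=561.7-T[0],43.6-T[1]; y=o["orientation"][2]
print("tool d",dx*np.cos(y)+dy*np.sin(y),dx*np.sin(y)-dy*np.cos(y))
# residual: known far references - recheck plate and holes 1,3 vs before
for p in((558.4,77.4,34),(570.8,11,34),(561.7,43.6,34),(T[0],T[1],T[2]-34.2)): print("px",w2px("wrist",p,c).round(1))
np.savez("w5.npz",im=im,d=d)
a=im[60:260,150:370,::-1]; cv2.imwrite("pics/w5.png",cv2.resize(a,(660,600),interpolation=cv2.INTER_CUBIC))
E
```

```text
12.9833 [561.49649446  39.54310188  69.73845588] [-3.13907496  0.0047454   0.1998691 ] [-3.7556139   4.49671247  1.92086603]
tool d 1.004915046465977 -3.9357315211346466
px [206.2 203.7]
px [299.3 205.1]
px [252.8 208.2]
px [258.2 210.3]
```

View pics/w5.png

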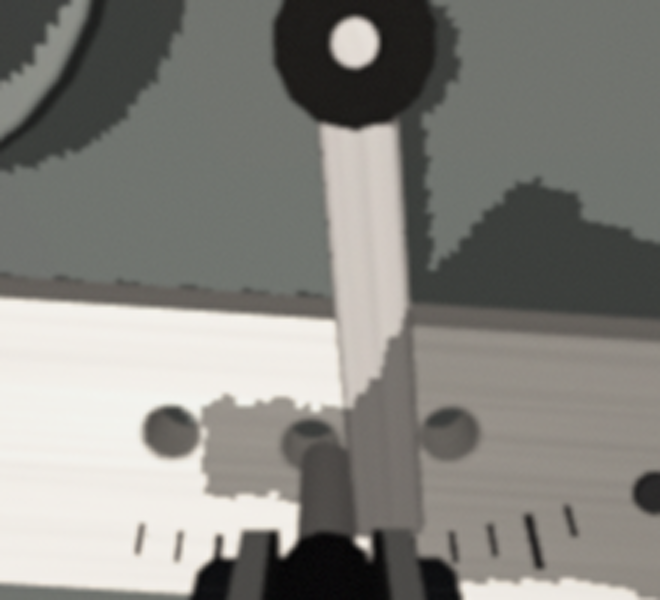

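The pin is at about (325,445), with the arm leaning on it. The middle hole, centred at about (309,440), lies left of it, and holes 1 and 3 at (171,431) and (450,432) match the predictions to 0.7 px. Refining the foot-to-hole offset within this one image.

```bash
python3 - <<'E'
from h import *
z=np.load("w5.npz"); im,d=z["im"].astype(float),z["d"]; c=cam("wrist"); P=cloud("wrist",d,c); K=c[0]
yaw=.2; ex=np.array([np.cos(yaw),np.sin(yaw)]); ey=np.array([np.sin(yaw),-np.cos(yaw)])
T=bot.get_obs()["tcp_pos"]
for a,b in((36,41),(41,50),(50,58),(58,66),(66,76)):
    m=(P[...,2]>a)&(P[...,2]<b)&(d>0); Q=P[m][:,:2]-T[:2]; tx,ty=Q@ex,Q@ey
    k=(abs(ty)<5.0)&(tx>-6)&(tx<9); 
    if k.sum(): print(a,k.sum(),"front tx",np.percentile(tx[k],[50,90]).round(1),"ty rng",np.percentile(ty[k],[5,95]).round(1), "axis fit",end=" ")
    if k.sum()>8:
        A=np.c_[2*tx[k],2*ty[k],np.ones(k.sum())]
        from scipy.optimize import least_squares
        s=least_squares(lambda p:np.hypot(tx[k]-p[0],ty[k]-p[1])-6,[0,0],loss="soft_l1"); print(s.x.round(2))
# stem silhouette by image columns
for v in range(206,236,3): print(v,[int(x) for x in im[v,240:280].mean(-1)])
E
```

```text
36 24 front tx [3.3 3.7] ty rng [-4.3  4.7] axis fit [-2.17  0.14]
41 71 front tx [3.4 4.1] ty rng [-4.3  4.4] axis fit [-2.    0.09]
50 71 front tx [3.4 4.2] ty rng [-4.6  4.5] axis fit [-1.92  0.12]
58 75 front tx [3.7 4.3] ty rng [-4.1  4.4] axis fit [-1.8   0.12]
66 122 front tx [3.7 4.3] ty rng [-4.7  4.8] axis fit [-1.68  0.25]
206 [147, 145, 140, 126, 105, 90, 87, 91, 94, 94, 94, 92, 91, 90, 90, 89, 87, 88, 89, 92, 91, 91, 102, 117, 120, 109, 103, 107, 111, 112, 111, 110, 110, 111, 110, 111, 109, 109, 110, 112]
209 [144, 144, 135, 120, 100, 90, 88, 90, 93, 95, 95, 92, 84, 76, 72, 72, 72, 74, 74, 75, 75, 74, 74, 83, 93, 96, 98, 104, 110, 111, 111, 110, 111, 111, 112, 111, 110, 109, 108, 111]
212 [143, 142, 142, 134, 122, 106, 95, 92, 93, 92, 86, 75, 70, 70, 71, 72, 74, 75, 76, 75, 74, 74, 72, 71, 72, 74, 86, 99, 109, 111, 111, 110, 110, 111, 110, 111, 110, 110, 110, 109]
215 [143, 142, 142, 142, 139, 135, 127, 118, 109, 95, 81, 71, 71, 72, 73, 73, 74, 76, 76, 74, 75, 75, 73, 71, 70, 71, 81, 97, 108, 111, 111, 109, 110, 111, 110, 111, 110, 110, 109, 110]
218 [142, 142, 142, 142,
[... 394 characters left out ...]
 137, 118, 86, 71, 71, 72, 74, 75, 76, 77, 76, 77, 76, 76, 74, 73, 72, 70, 71, 81, 98, 108, 112, 111, 110, 110, 110, 111, 111, 110, 109, 109]
227 [235, 233, 229, 226, 224, 212, 194, 182, 168, 135, 92, 72, 71, 72, 74, 75, 77, 77, 78, 77, 76, 75, 74, 74, 71, 70, 70, 78, 93, 106, 111, 112, 109, 110, 110, 110, 110, 110, 109, 109]
230 [238, 237, 238, 237, 238, 238, 237, 237, 223, 171, 104, 73, 71, 73, 75, 75, 77, 77, 77, 78, 76, 75, 75, 73, 70, 71, 70, 74, 88, 102, 110, 110, 110, 110, 110, 111, 111, 111, 110, 109]
233 [237, 238, 238, 237, 238, 238, 238, 236, 218, 154, 91, 71, 72, 74, 74, 75, 76, 78, 77, 78, 76, 75, 75, 73, 71, 71, 69, 73, 84, 102, 108, 110, 110, 109, 109, 111, 112, 111, 111, 108]
```

In the same image the pin foot sits about 2 mm behind the TCP in tool x. The shift needed is about (+3.2, −3.7) in the tool frame. Moving there, then lowering while checking the force.

arm_command --rows '[{"linear": [1.5, -2, 0], "dr": [0, 0, 0], "gripper": 0.05}, {"linear": [3.2, -3.7, 0], "dr": [0, 0, 0], "gripper": 0.05}, {"linear": [3.2, -3.7, 0], "dr": [0, 0, 0], "gripper": 0.05}, {"linear": [3.2, -3.7, 2], "dr": [0, 0, 0], "gripper": 0.05}, {"linear": [3.2, -3.7, 4], "dr": [0, 0, 0], "gripper": 0.05}, {"linear": [3.2, -3.7, 4], "dr": [0, 0, 0], "gripper": 0.05}]'

```text
t: 13.53
tcp_pos: [564.3, 43.7, 65.7]
orientation: [-3.139, 0.004, 0.2]
ft_force: [-1.9, 5.0, -0.4]
width: 0.193
gripper_force: 59.1
```

The foot is 2.5 mm below the plate top with no resistance, so it is entering the hole.

arm_command --rows '[{"linear": [0, 0, 2], "dr": [0, 0, 0], "gripper": 0.05}, {"linear": [0, 0, 4], "dr": [0, 0, 0], "gripper": 0.05}, {"linear": [0, 0, 5], "dr": [0, 0, 0], "gripper": 0.05}, {"linear": [0, 0, 5], "dr": [0, 0, 0], "gripper": 0.05}]'

```text
t: 13.87
tcp_pos: [564.3, 43.7, 60.9]
orientation: [-3.139, 0.004, 0.2]
ft_force: [-2.6, 4.7, 2.6]
width: 0.196
gripper_force: 59.2
```

arm_command --rows '[{"linear": [0, 0, 2], "dr": [0, 0, 0], "gripper": 0.05}, {"linear": [0, 0, 4], "dr": [0, 0, 0], "gripper": 0.05}, {"linear": [0, 0, 5], "dr": [0, 0, 0], "gripper": 0.05}, {"linear": [0, 0, 5], "dr": [0, 0, 0], "gripper": 0.05}]'

```text
t: 14.2
tcp_pos: [564.2, 43.6, 55.9]
orientation: [-3.139, 0.004, 0.2]
ft_force: [-3.0, 5.0, 2.8]
width: 0.194
gripper_force: 59.2
```

Low forces. Continuing to home at TCP z≈44.

arm_command --rows '[{"linear": [0, 0, 2], "dr": [0, 0, 0], "gripper": 0.05}, {"linear": [0, 0, 4], "dr": [0, 0, 0], "gripper": 0.05}, {"linear": [0, 0, 6], "dr": [0, 0, 0], "gripper": 0.05}, {"linear": [0, 0, 8], "dr": [0, 0, 0], "gripper": 0.05}, {"linear": [0, 0, 9], "dr": [0, 0, 0], "gripper": 0.05}, {"linear": [0, 0, 9], "dr": [0, 0, 0], "gripper": 0.05}]'

```text
t: 14.7
tcp_pos: [564.1, 43.6, 46.9]
orientation: [-3.139, 0.004, 0.2]
ft_force: [-2.4, 5.3, 1.5]
width: 0.192
gripper_force: 59.2
```

arm_command --rows '[{"linear": [0, 0, 1], "dr": [0, 0, 0], "gripper": 0.05}, {"linear": [0, 0, 2], "dr": [0, 0, 0], "gripper": 0.05}, {"linear": [0, 0, 3], "dr": [0, 0, 0], "gripper": 0.05}, {"linear": [0, 0, 3], "dr": [0, 0, 0], "gripper": 0.05}]'

```text
t: 15.03
tcp_pos: [564.1, 43.6, 44.1]
orientation: [-3.139, 0.004, 0.2]
ft_force: [-3.4, 4.6, 2.8]
width: 0.192
gripper_force: 59.5
```

arm_command --rows '[{"linear": [0, 0, 0.7], "dr": [0, 0, 0], "gripper": 0.05}, {"linear": [0, 0, 1.4], "dr": [0, 0, 0], "gripper": 0.05}, {"linear": [0, 0, 1.4], "dr": [0, 0, 0], "gripper": 0.05}]'

```text
t: 15.28
tcp_pos: [564.4, 43.6, 44.0]
orientation: [-3.139, 0.004, 0.2]
ft_force: [-7.6, 5.1, 11.8]
width: 0.194
gripper_force: 60.1
```

It bottomed at TCP z=44.0 with 12 N, where home was expected at 44.2, so the pin is fully home. Relaxing, opening and retreating upward.

arm_command --rows '[{"linear": [0, 0, -1], "dr": [0, 0, 0], "gripper": 0.05}, {"linear": [0, 0, -1], "dr": [0, 0, 0], "gripper": 0.2}, {"linear": [0, 0, -1], "dr": [0, 0, 0], "gripper": 0.4}, {"linear": [0, 0, -1], "dr": [0, 0, 0], "gripper": 0.5}, {"linear": [0, 0, -1], "dr": [0, 0, 0], "gripper": 0.5}, {"linear": [0, 0, -1], "dr": [0, 0, 0], "gripper": 0.5}, {"linear": [0, 0, -1], "dr": [0, 0, 0], "gripper": 0.5}]'

```text
t: 15.87
tcp_pos: [566.3, 42.8, 44.2]
orientation: [3.141, -0.0, 0.2]
ft_force: [-0.1, -0.6, -0.3]
width: 0.498
gripper_force: 0.0
```

arm_command --rows '[{"linear": [0, 0, -8], "dr": [0, 0, 0], "gripper": 0.5}, {"linear": [0, 0, -20], "dr": [0, 0, 0], "gripper": 0.5}, {"linear": [0, 0, -40], "dr": [0, 0, 0], "gripper": 0.5}, {"linear": [0, 0, -65], "dr": [0, 0, 0], "gripper": 0.5}, {"linear": [0, 0, -90], "dr": [0, 0, 0], "gripper": 0.5}, {"linear": [0, 0, -110], "dr": [0, 0, 0], "gripper": 0.5}, {"linear": [0, 0, -120], "dr": [0, 0, 0], "gripper": 0.5}, {"linear": [0, 0, -120], "dr": [0, 0, 0], "gripper": 0.5}]'

```text
t: 16.53
tcp_pos: [568.4, 43.0, 168.1]
orientation: [3.139, -0.007, 0.2]
ft_force: [-0.4, -0.1, 0.6]
width: 0.497
gripper_force: 0.0
```

```bash
python3 - <<'E'
from h import *
o=bot.get_obs(); c=cam("wrist"); im,d=bot.read_camera("wrist"); P=cloud("wrist",d,c); print(o["t"],o["tcp_pos"],o["ft_force"],o["width"])
m=(abs(P[...,0]-562)<25)&(abs(P[...,1]-43)<25)&(P[...,2]>88)&(P[...,2]<125)&(d>0); Q=P[m]
if len(Q): t=Q[Q[:,2]>np.percentile(Q[:,2],90)-5]; print("pin top z",np.percentile(Q[:,2],[50,95]).round(1),t.mean(0).round(1),t.min(0).round(1),t.max(0).round(1))
m=(abs(P[...,2]-54)<3)&(P[...,0]>540)&(P[...,0]<720)&(abs(P[...,1]-60)<60)&(d>0)&(im.min(-1)>90); Q=P[m]
l=cv2.fitLine(Q[:,:2].astype(np.float32),cv2.DIST_HUBER,0,.01,.01).ravel(); a=np.arctan(l[1]/l[0]); print("bar angle",a.round(3),"v",(a+.117).round(3))
s,_=bot.read_camera("scene"); cv2.imwrite("pics/end.png",np.hstack([cv2.resize(im[40:300,120:400,::-1],(400,400)),cv2.resize(s[80:300,80:310,::-1],(400,400))]))
E
```

```text
16.5333 [568.44220942  42.96746532 168.1338566 ] [-0.40833961 -0.08872777  0.58246705] 0.496911169784635
pin top z [104.8 106.2] [564.1  50.3 104.9] [555.   41.8 101. ] [571.8  58.8 107.2]
bar angle 0.284 v 0.401
```

View pics/end.png

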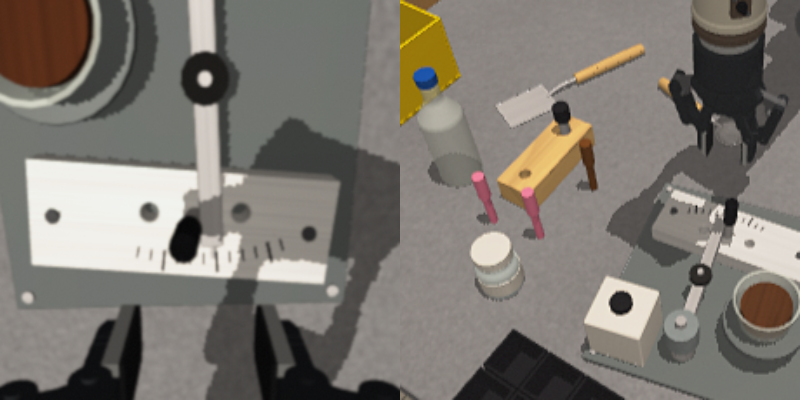

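The pin stands in the middle hole at (187,240), with holes 1 and 3 free. Its top is at z≈106, so it is home, and it tilts slightly within its clearance. The arm leans on it at v≈0.40 near the middle mark, the stout pin is still in the rack, and the gripper is clear. Handing in.

```bash
python3 -c "
from plant import bot
print(bot.finish_job())"
```

```text
the job is handed in; nothing more can be done
None
```

I handed the job in: the arm was pushed once to its end stop (14 N measured there), then eased back to about 0.40 rad, where it leans on the slim pin, which is fully home in the middle hole and released.

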